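Close a fume-filter cover over its turn-button

TASK

Turn the wing of the quarter-turn fastener on the filter unit so that it will pass through the slot in the hinged cover, then close the cover over it. Press the cover fully home against its foam seal, gently, because the plastic is thin, and finish while still holding it pressed down with the fingers; leave the wing in line with the slot, since I shall lock it myself while you hold. Do not disturb the other things on the bench.

Things in the scene. Friction and masses are not known exactly. Their poses are not given: they have to be found in the camera images.
- unit: White solder-fume filter unit, a fixed box 240 mm (its x) by 223 mm (y = -115 to 108) by 110 mm high (rim), open filter well in its top. Origin: on its underside, z up (its +y side faces the robot's right, within 0.35 rad). The cover is hinged along the -y edge; the fastener stands on the flat rim at x = 0, y = 85 mm; just inboard of it (y = 53 to 63) foam stands 5 mm over the rim. A spigot sticks out 35 mm at +x.
- wing_grip (a point): Centre of the steel wing of the quarter-turn fastener, 16 mm above the unit's rim. The wing is a plate 32 mm long (this frame's x), 9 mm thick (y), from 7 to 25 mm above the rim, on a 9 mm post; z up. It passes through the cover's slot if its length is within about 0.2 rad of the unit's x, either end first; otherwise the cover comes to rest on top of it.
- wing (a joint): Turn angle of the wing about the vertical, rad, counter-clockwise seen from above. 0 or pi: in line with the slot; pi/2: crosswise, the locking position. It starts anywhere from 0.6 to 2.54, so the shorter way to line it up may be either way. It turns freely both ways with light friction (0.04 N m) and stays where it is left.
- cover (a joint): Opening of the grey cover, rad: 0 = fully home on a rigid stop; starts at 1.25 to 1.75 (pi/2 = upright). The hinge is stiff (friction 0.4 N m): it stays at any angle. From 0.032 down the foam seal is squeezed, taking about 5 N rising to 12 N near the free edge at 0, and lifts it again if let go. A push over 35 N breaks the thin cover.
- cover_hinge (a point): Middle of the hinge line, 110 mm above the bench. The frame turns with the cover: x along the hinge, y from hinge to free edge, z out of the outer face (up when closed). The cover is a plate 236 mm along x, from y = 6 to 219 mm, 5 mm thick (outer face z = 5 mm), flat but for 1.5 mm ribs (x = 60 mm either side, y = 45 to 155) and hinge straps. A lip 15 mm deep hangs from its free edge.
- cover_slot (a point): Centre of the oblong slot, on the cover's outer face, 191 mm from the hinge line: 40 mm along the hinge line by 19 mm. Axes as cover_hinge. With the cover home the wing stands 20 mm out of it; beside the slot (30 to 110 mm from its centre along x, either way) the plate is plain and can be pressed.
- tape: Bystander: roll of white tape lying flat, 80 mm across, 19 mm high; origin at the centre of its underside.
- spool: Bystander: upright metal solder spool, 60 mm across, 50 mm high; origin at the centre of its underside.
- flux: Bystander: small glass flux bottle with a black cap, 28 mm across, 62 mm high; origin at the centre of its underside.
- meter: Bystander: green hand multimeter lying on its back, 185 mm (x) by 90 mm by 42 mm high; origin at the centre of its underside.

How it is judged:
On the way, in this order (a step that is already met when the one before it is completed fails the run):
1. the wing is turned in line with the slot (within 0.25 rad) while the cover is still open (angle between the x axis of wing_grip and the x axis of unit, either way round below 0.25 rad and value of joint cover above 0.2 rad), for 0.2 s.
2. the cover is closed over the wing and pressed home (within 0.012 rad) (value of joint cover below 0.012 rad and angle between the x axis of wing_grip and the x axis of unit, either way round below 0.35 rad), for 0.2 s.
At the end, for the whole second after the job is handed in: The cover is held fully home on its foam seal (within 0.012 rad, 2.5 mm at the free edge) by the fingers pressing on it with 4 to 35 N, and the wing stands through the slot, in line with it (within 0.35 rad), through the last second (all of step 2 and contact force between the fingers and cover above 4 N and contact force between the arm and cover below 35 N and z of wing_grip in the frame of cover_slot above 0.006 m); the arm keeps its last pose, push and grip.
It fails at once if the thin cover is pushed with more than 35 N (contact force between any of the arm, the fingers and cover above 35 N).
It fails at once if one of the bystanders is pushed or knocked (moved over 20 mm) (distance of any of tape, spool, flux, meter from where it was at the start of the episode above 0.02 m).
It also fails if it takes over 70 s, if anything falls off the work surface, if the arm or the gripper's body presses on something with over 40 N, if the wrist force passes 120 N, or if a joint passes its speed limit or range.

ROBOT

A 6-joint arm with a two-finger parallel gripper is mounted at the origin on the work surface. World frame = base frame: x ahead of the robot, y to its left, z up, the work surface at z = 0. Lengths are in m, angles in rad, forces in N, time in s.
With the tool pointing down it reaches from about 0.325 to 0.925 m from the base axis. Payload 3.1 kg.
Tool frame: the origin (TCP) lies on the centre line of the jaws, within the pads' length; the fingertips stand 19 mm ahead of it and the grasp point (between the pads) is the TCP (arm.nose_length is the distance from the TCP to the fingertips, in m); y points along the fingers, x is the direction in which the jaws open and shut, and the axes are right-handed (so a half turn about y gives the same grasp; the last joint's range is limited). The gripper opens to 85 mm and grips with 20 to 120 N. Pads are 22 mm wide; open, the fingers measure 114 mm over their backs; the gripper's body (76 mm by 85 mm) begins 54 mm behind the grasp point. The pads swing forward as they close: fully open they stand 13 mm farther back than shut.
Start: joints at [-1.448, 0.217, 1.613, -0, 1.311, -0.112], TCP at [0.145, -0.608, 0.25] pointing down, gripper open.
Joint ranges: [-2.75, 2.75], [-0.78, 2.1], [0.31, 2.55], [-1.13, 4.27], [0.13, 2.63], [-2.58, 2.58]. Speed limits (rad/s): [2.79, 2.79, 3.14, 3.14, 3.14, 3.14].

INTERFACE

Orientations are given as a unit quaternion [x, y, z, w].
In Python, from station import arm, cams gives the robot as it stands.
- The arm moves only by the tool step_arm, never from a script. Its argument "commands" is one flat list of numbers, 4 for each row, row after row: the shift along the world's x, y, z in mm, then the turn about the world's z in degrees. A call has exactly 10 rows; each row shifts and turns the commanded pose from where the row before left it; what a row does not reach is not made up. A row lasts 1/8 s, in which the tool goes at most 62.5 mm and 10.7 degrees, less where a joint would pass 70% of its speed; a pose out of reach is approached as far as the arm can. A call is refused whole if a number of a shift passes 62.5 or a number of a turn 10.7, either way. A call with a gripper value outside its range is refused whole. "hand" is the opening in per cent of the stroke, from 0 (shut) to 100 (fully open), set as the call begins (left out, the last holds). The fingers move at their own pace and stop on an object; "grip_force" is the grip in N (left out, the last holds). Time passes only in rows, so rows that do not move let the fingers close, or fill a call up. It gives the time, the measured TCP pose, the force and the opening at its end, in the units of the state.
- arm.read_state(): the state, without advancing time (a new reading comes with each control period).
- cams.camera(name): name is "side" or "top"; returns a dict with "color" (420x560x3 uint8, blue, green, red), "mtx" (3x3 intrinsics, pixels), "extrinsics" (4x4, takes a point from camera to world coordinates). Camera axes: x right, y up, looking along -z (the intrinsics and any distortion apply to the point x, -y, -z); pixel columns grow to the right and rows downward; lengths in m; the calibration is good to about 2 mm. A picture is of the moment at which its call begins. There is no depth.
- arm.sign_off(): hands the job in, once; it reports no verdict.
The state is a dict: "clock": time; "joints": joint angles; "qd": joint speeds; "joint_torque": joint torques, N m; "tcp_pos": TCP position; "tcp_rot": TCP orientation; "ft_force": force on the tool from outside, world axes, zero at the start; "ft_torque": the same for the moment, N m; "grip_width": finger opening in m.
Only numpy, scipy, OpenCV 4.12 (cv2) and the standard library are available. Lean on these libraries where they do the work, as an engineer would, in place of code of your own. Each camera call takes 0.05 s, during which the arm holds its last target.

## Working session

There is one attempt and no reset: what is moved stays moved. The work goes in short steps, Python scripts to look and compute and a tool call to move; the robot and the scene stay as the last step left them, time stands still between calls to the robot, and variables do not carry over. Pictures are saved under pics/ and viewed, and the job is handed in when it is done.

Besides the shell and the picture viewer there is one more tool, called after "Call:" as a command line: name --argument value ..., lists and objects as JSON in quotes. step_arm: Moves the arm, as the interface text tells. Its arguments: {"type":"object","properties":{"commands":{"type":"array"},"hand":{"type":"number"},"grip_force":{"type":"number"}},"required":["commands"]}

```bash
ls; mkdir -p pics; python3 - <<'E'
from station import arm, cams
import cv2
for n in ["side","top"]:
    c=cams.camera(n); cv2.imwrite(f"pics/{n}0.png",c["color"]); print(n,c["mtx"].tolist(),c["extrinsics"].round(4).tolist(), [k for k in c])
s=arm.read_state()
for k,v in s.items(): print(k,v)
E
```

```text
pics
side [[434.5728425147196, 0.0, 282.59871892613376], [0.0, 434.5728425147196, 207.9333274154103], [0.0, 0.0, 1.0]] [[-0.9994, 0.0263, -0.0223, 0.4641], [-0.0344, -0.7692, 0.6381, 0.6528], [-0.0004, 0.6385, 0.7696, 0.9285], [0.0, 0.0, 0.0, 1.0]] ['color', 'mtx', 'extrinsics']
top [[417.52348745464474, 0.0, 276.13569858227487], [0.0, 417.52348745464474, 204.61439583180396], [0.0, 0.0, 1.0]] [[0.0866, 0.9723, -0.2172, 0.2614], [-0.9962, 0.0846, -0.0183, -0.0167], [0.0006, 0.2179, 0.976, 1.2033], [0.0, 0.0, 0.0, 1.0]] ['color', 'mtx', 'extrinsics']
clock 0.1
joints [-1.44817087e+00  2.17709638e-01  1.61481331e+00 -7.15801901e-06
  1.31128538e+00 -1.12199124e-01]
qd [ 2.45114737e-05 -8.64985620e-05 -3.43750844e-03 -5.19574638e-04
 -2.86866005e-04 -4.03410127e-04]
joint_torque [-1.20046981e-03 -3.98077548e+01 -3.04969704e+01 -1.97281147e-04
  4.26604995e-03 -7.95070036e-06]
tcp_pos [ 0.14535344 -0.60713646  0.24905892]
tcp_rot [-0.55457968  0.43854393 -0.43742689  0.55567825]
ft_force [-0.96667567  0.30750776  0.56562687]
ft_torque [ 0.01277833 -0.05748137 -0.00952439]
grip_width 0.08555469193417645
```

View pics/side0.png

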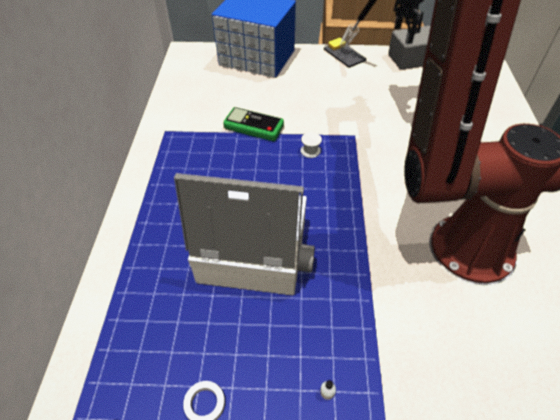

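View pics/top0.png

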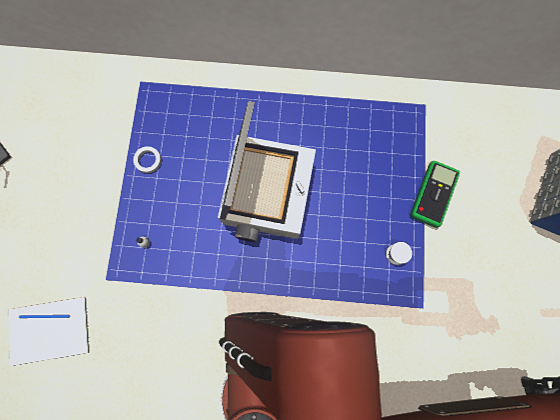

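Side: cover upright at (178-302, 175-265), hiding the wing. Top: unit rim right-hand corners near (315,149) and (300,238), wing near (300,187), and the cover leaning slightly. I'll enlarge the wing area and measure.

```bash
cat > h.py <<'E'
import numpy as np, cv2
from station import arm, cams
def ray(c,uv):
    K=c["mtx"];E=c["extrinsics"]
    d=np.array([(uv[0]-K[0,2])/K[0,0],-(uv[1]-K[1,2])/K[1,1],-1.])
    return E[:3,3],E[:3,:3]@d
def onz(c,uv,z):
    o,d=ray(c,uv); return o+d*(z-o[2])/d[2]
def proj(c,p):
    E=c["extrinsics"];q=E[:3,:3].T@(np.array(p)-E[:3,3]);K=c["mtx"]
    return np.array([K[0,0]*q[0]/-q[2]+K[0,2],K[1,1]*-q[1]/-q[2]+K[1,2]])
E
python3 - <<'E'
from h import *
c=cams.camera("top");im=c["color"]
cv2.imwrite("pics/topz.png",cv2.resize(im[90:250,210:330],None,fx=5,fy=5,interpolation=cv2.INTER_CUBIC)[:, :])
cv2.imwrite("pics/wing.png",cv2.resize(im[170:205,280:325],None,fx=16,fy=16,interpolation=cv2.INTER_CUBIC))
E
```

```text
(no output)
```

View pics/topz.png

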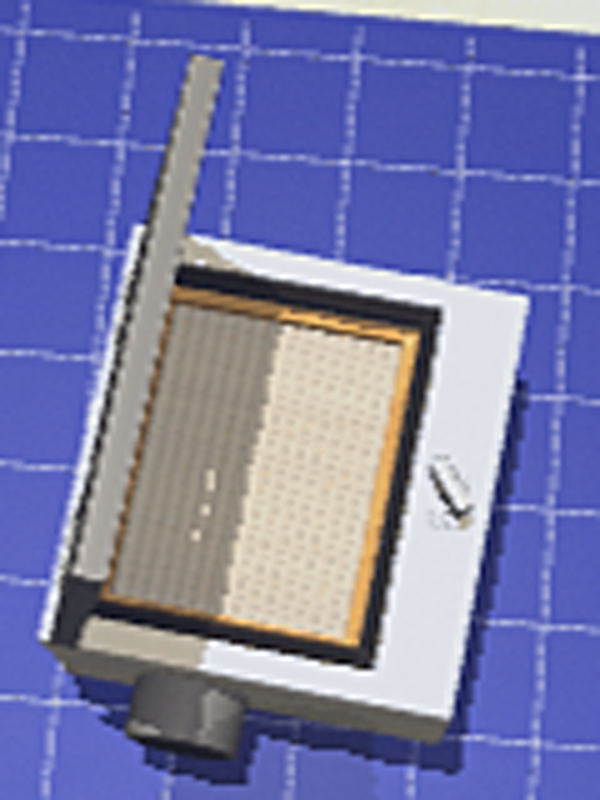

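View pics/wing.png

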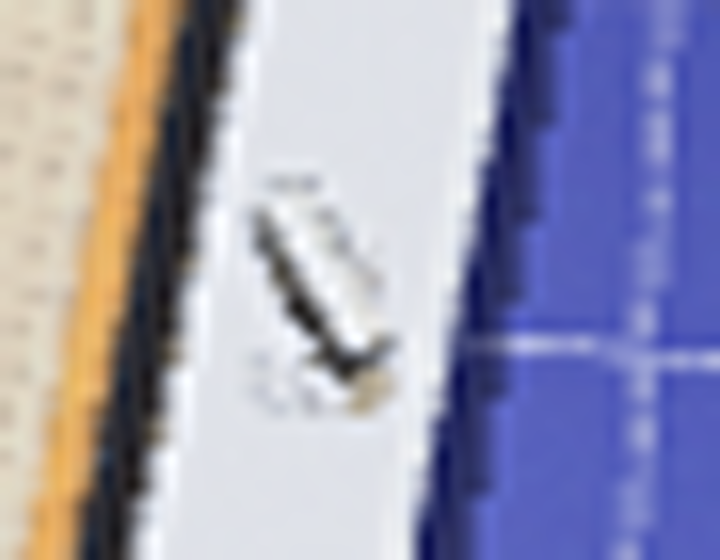

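Top view: rim corners in the full image are about (315.4,149.4), (299,234), (237.5,135.5) and (219,218). The wing runs from about (297,182) to (302,193), down and to the right, so it is roughly 38° from the unit's x.

```bash
python3 - <<'E'
from h import *
import cv2
c=cams.camera("top");im=c["color"]
# white rim mask
hsv=cv2.cvtColor(im,cv2.COLOR_BGR2HSV)
m=((hsv[...,1]<40)&(hsv[...,2]>190)).astype(np.uint8); w=np.zeros_like(m); w[120:245,205:325]=m[120:245,205:325]
n,l,st,ce=cv2.connectedComponentsWithStats(w); k=1+np.argmax(st[1:,4]); print(st[k])
ys,xs=np.where(l==k)
# right edge fit: per-row max x
rows=np.arange(155,225); rx=np.array([xs[ys==r].max()+1.0 for r in rows])-0.5+0
P=np.array([onz(c,(x,r),0.11)[:2] for x,r in zip(rx,rows)])
vx,vy,x0,y0=cv2.fitLine(P.astype(np.float32),cv2.DIST_HUBER,0,.01,.01).ravel()
print("right edge dir",np.degrees(np.arctan2(vy,vx)),x0,y0)
cs={k:onz(c,uv,0.11) for k,uv in dict(fr=(315.4,149.4),nr=(299,234),fl=(237.5,135.5),nl=(219,218)).items()}
for k,v in cs.items(): print(k,v.round(4))
print("len",np.linalg.norm(cs['fr']-cs['nr']),np.linalg.norm(cs['fr']-cs['fl']),np.linalg.norm(cs['nr']-cs['nl']))
for z in(.135,):
  print("wing c",onz(c,(300,187),z))
  a=onz(c,(280+262/16,170+215/16),z);b=onz(c,(280+345/16,170+370/16),z); print("wing dir",np.degrees(np.arctan2(*(b-a)[1::-1])),np.linalg.norm(b-a))
cv2.imwrite("pics/m.png",(w*255))
for n in ("tape","spool"):pass
for k,uv,z in(("tape",(147,160),.019),("spool",(400,253),.05),("flux",(142,241),.06),("meter",(435,194),.042)): print(k,onz(c,uv,z).round(3))
E
```

```text
[ 248  137   68   97 1809]
right edge dir -6.152911 0.5544113 -0.077720486
fr [ 0.6699 -0.0908  0.11  ]
nr [ 0.4306 -0.0632  0.11  ]
fl [0.6919 0.1281 0.11  ]
nl [0.4551 0.1523 0.11  ]
len 0.24083660048427386 0.22002597900840282 0.21690335383236012
wing c [ 0.55214995 -0.05543756  0.135     ]
wing dir -148.18657335695258 0.02968353154312988
tape [0.627 0.4   0.019]
spool [ 0.411 -0.347  0.05 ]
flux [0.382 0.364 0.06 ]
meter [ 0.59  -0.446  0.042]
```

```bash
python3 - <<'E'
from h import *
from scipy.spatial.transform import Rotation as R
c=cams.camera("top");s=arm.read_state()
M=R.from_quat(s["tcp_rot"]).as_matrix();print(M.round(3),arm.nose_length)
print("yaw tool x",np.degrees(np.arctan2(M[1,0],M[0,0])))
for z in(.32,.335):print(onz(c,(250,102),z),onz(c,(225,207),z))
x=np.array([-np.cos(np.radians(6.3)),np.sin(np.radians(6.3))]);y=np.array([-x[1],x[0]])
o=np.array([.5525,-.0547])-.085*y; print("o",o,"hinge",o-.115*y)
E
```

```text
[[ 0.233 -0.     0.973]
 [-0.973  0.001  0.233]
 [-0.001 -1.     0.   ]] 0.019
yaw tool x -76.54527659007107
[0.69296832 0.08047592 0.32      ] [0.44304982 0.10971126 0.32      ]
[0.68563923 0.07882597 0.335     ] [0.43996455 0.10756486 0.335     ]
o [0.56182742 0.02978668] hinge [0.57444686 0.14409219]
```

Call:
step_arm --commands '[20,28,0,1,20,28,0,1,20,28,0,1,20,28,0,1,20,28,0,1,20,28,0,1,20,28,0,1,20,28,0,1,20,28,0,1,20,28,0,1]' --hand 100 --grip_force 25

```text
clock: 1.5
tcp_pos: [0.3459, -0.3269, 0.2503]
tcp_rot: [0.591, -0.388, 0.388, -0.591]
ft_force: [0.5, 0.6, 0.0]
grip_width: 0.0854
```

Call:
step_arm --commands '[23,30,0,1,23,30,0,1,23,30,0,1,23,30,0,1,23,30,0,1,23,30,0,1,23,30,0,1,23,30,0,1,20,30,0,0,0,0,0,0]'

```text
clock: 2.75
tcp_pos: [0.5502, -0.056, 0.2502]
tcp_rot: [-0.617, 0.345, -0.345, 0.618]
ft_force: [1.4, -0.1, -0.1]
grip_width: 0.0854
```

Call:
step_arm --commands '[2,1,-20,0,0,0,-20,0,0,0,-20,0,0,0,-15,0,0,0,-13,0,0,0,-10,0,0,0,-8,0,0,0,-8,0,0,0,0,0,0,0,0,0]'

```text
clock: 4.0
tcp_pos: [0.5518, -0.0569, 0.1367]
tcp_rot: [-0.617, 0.345, -0.346, 0.617]
ft_force: [-0.3, 0.5, 0.5]
grip_width: 0.0854
```

```bash
python3 - <<'E'
from h import *
c=cams.camera("top");im=c["color"]
cv2.imwrite("pics/t2.png",cv2.resize(im[130:250,220:360],None,fx=5,fy=5,interpolation=cv2.INTER_CUBIC))
s=arm.read_state();print(s["tcp_pos"],s["ft_force"],s["joints"])
E
```

```text
[ 0.55184629 -0.05690448  0.13681442] [-0.21106689 -0.47709635  0.08744792] [-2.29266582e-01  1.94446617e-01  1.86932622e+00 -4.13278381e-06
  1.07683060e+00  7.92465688e-01]
```

View pics/t2.png

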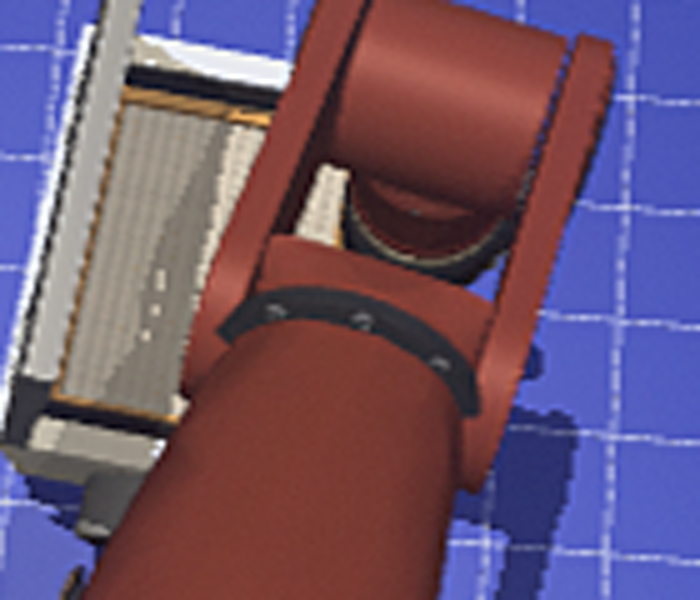

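The arm hides the wing here. There's no contact force, so I'll nudge 1–2 mm and close.

Call:
step_arm --commands '[1,2,-1,0,0,0,0,0,0,0,0,0,0,0,0,0,0,0,0,0,0,0,0,0,0,0,0,0,0,0,0,0,0,0,0,0,0,0,0,0]' --hand 0 --grip_force 25

```text
clock: 5.3
tcp_pos: [0.5528, -0.0559, 0.1355]
tcp_rot: [0.617, -0.345, 0.346, -0.616]
ft_force: [1.7, -5.4, -0.8]
grip_width: 0.0084
```

The fingers hold the wing, at 8.4 mm. Now I'll turn it clockwise by 38°.

Call:
step_arm --commands '[0,0,0,-3,0,0,0,-5,0,0,0,-5,0,0,0,-5,0,0,0,-5,0,0,0,-5,0,0,0,-5,0,0,0,-5,0,0,0,0,0,0,0,0]'

```text
clock: 6.55
tcp_pos: [0.5525, -0.0545, 0.1355]
tcp_rot: [-0.471, 0.528, -0.527, 0.471]
ft_force: [0.7, -1.3, 1.5]
grip_width: 0.0082
```

```bash
python3 - <<'E'
from h import *
from scipy.spatial.transform import Rotation as R
s=arm.read_state();M=R.from_quat(s["tcp_rot"]).as_matrix();print(s["tcp_pos"],s["ft_force"],s["ft_torque"],s["grip_width"],np.degrees(np.arctan2(M[1,0],M[0,0])))
E
```

```text
[ 0.5525468  -0.05450503  0.13545944] [ 0.69638529 -1.30670974  1.47708881] [-0.11069064 -0.0992054  -0.01616405] 0.008176021904810362 -96.49418112490133
```

Call:
step_arm --commands '[0,0,0,0,0,0,0,0,0,0,0,0,0,0,0,0,0,0,0,0,0,0,15,0,0,0,30,0,0,0,50,0,0,0,50,0,0,0,50,0]' --hand 60

```text
clock: 7.8
tcp_pos: [0.5524, -0.0548, 0.3333]
tcp_rot: [0.47, -0.527, 0.528, -0.471]
ft_force: [0.9, -0.3, -0.6]
grip_width: 0.0512
```

Call:
step_arm --commands '[-10,0,40,0,-10,0,40,0,-10,-10,20,0,-10,-20,10,0,-10,-30,0,0,0,-40,0,0,0,-40,0,0,0,-40,0,0,0,-40,0,0,0,0,0,0]' --hand 0

```text
clock: 9.05
tcp_pos: [0.5013, -0.2776, 0.4389]
tcp_rot: [-0.47, 0.53, -0.528, 0.469]
ft_force: [-0.7, 0.6, 0.7]
grip_width: 0.0002
```

```bash
python3 - <<'E'
from h import *
c=cams.camera("top");im=c["color"]
cv2.imwrite("pics/t3.png",cv2.resize(im[90:250,210:350],None,fx=3.7,fy=3.7,interpolation=cv2.INTER_CUBIC))
cv2.imwrite("pics/wing3.png",cv2.resize(im[170:205,280:325],None,fx=16,fy=16,interpolation=cv2.INTER_CUBIC))
c=cams.camera("side");im=c["color"];cv2.imwrite("pics/s3.png",im)
print(arm.read_state()["tcp_pos"])
E
```

```text
[ 0.50182467 -0.27506033  0.43957923]
```

View pics/t3.png

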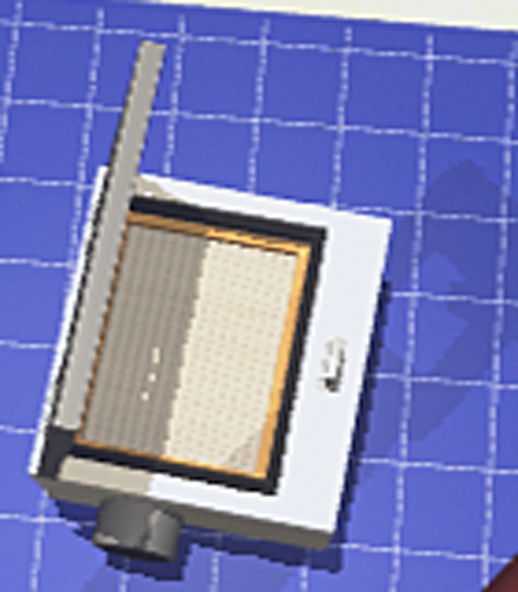

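View pics/wing3.png

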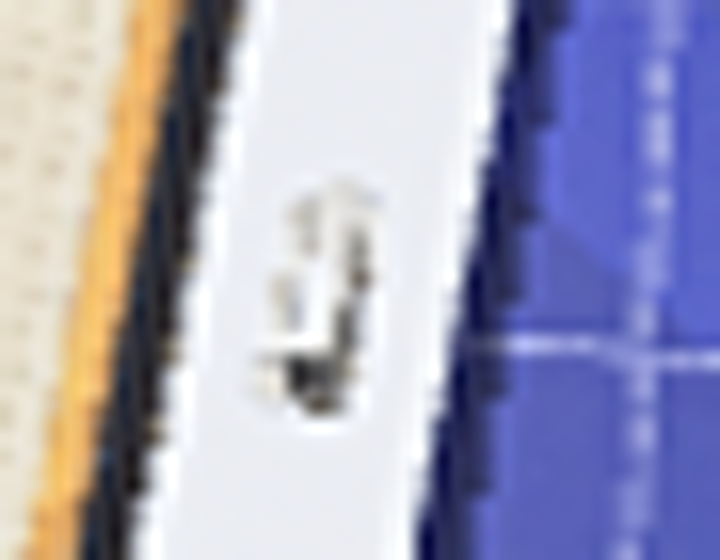

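View pics/s3.png

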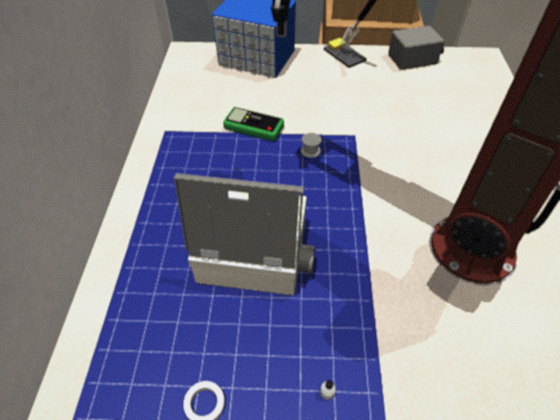

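The wing now lies parallel to the rim edge: in the enlargement its dark side runs (365,230)→(335,400), with about the same slope as the edge. The cover is still open and nothing else has moved. Next I'll go over to the outer face of the cover and plan the closing arc.

Call:
step_arm --commands '[2,30,2,0,2,50,2,0,2,50,2,0,2,50,2,0,2,50,2,0,2,50,2,0,2,50,0,0,2,50,0,0,2,45,0,0,2,20,0,0]'

```text
clock: 10.4
tcp_pos: [0.5212, 0.1731, 0.4524]
tcp_rot: [-0.472, 0.527, -0.527, 0.472]
ft_force: [0.6, -1.0, 0.5]
grip_width: 0.0003
```

```bash
python3 - <<'E'
from h import *
s=arm.read_state();print(s["tcp_pos"],s["joints"].round(2),s["ft_force"].round(2))
ux=np.array([-.994,.1097]);uy=np.array([-.1097,-.994]);H=np.array([.5744,.1441])
def P(S,z,x=.055): return np.r_[H+S*uy+x*ux,z]
prev=P(-.02,.32);print("start",prev.round(4))
for th in [1.35,1.25,1.15,1.05,.95,.85,.75,.65,.55,.45,.35,.25,.18,.12,.08,.05,.03,0]:
    r=.195;f=.012
    S=r*np.cos(th)-.005*np.sin(th)-f; z=.11+r*np.sin(th)+.005*np.cos(th)+.019
    p=P(S,z);print(th,p.round(4),(1e3*(p-prev)).round(1));prev=p
for n in("top","side"):
    c=cams.camera(n);cv2.imwrite(f"pics/{n}4.png",c["color"])
E
```

```text
[0.52117176 0.17308219 0.45241825] [ 0.19 -0.04  1.52  0.    1.66  1.87] [ 0.6  -0.99  0.51]
start [0.5219 0.17   0.32  ]
1.35 [0.5169 0.1245 0.3204] [ -5.  -45.6   0.4]
1.25 [0.5148 0.1057 0.3156] [ -2.1 -18.8  -4.7]
1.15 [0.5128 0.0874 0.309 ] [ -2.  -18.2  -6.6]
1.05 [0.5109 0.0699 0.3006] [ -1.9 -17.5  -8.4]
0.95 [0.509  0.0534 0.2905] [ -1.8 -16.6 -10.1]
0.85 [0.5073 0.0379 0.2788] [ -1.7 -15.5 -11.7]
0.75 [0.5058 0.0236 0.2656] [ -1.6 -14.2 -13.2]
0.65 [0.5043 0.0108 0.251 ] [ -1.4 -12.9 -14.6]
0.55 [ 0.5031 -0.0006  0.2352] [ -1.3 -11.3 -15.8]
0.45 [ 0.502  -0.0103  0.2183] [ -1.1  -9.7 -16.9]
0.35 [ 0.5011 -0.0183  0.2006] [ -0.9  -8.  -17.8]
0.25 [ 0.5005 -0.0245  0.1821] [ -0.7  -6.2 -18.5]
0.18 [ 0.5001 -0.0277  0.1688] [ -0.4  -3.2 -13.3]
0.12 [ 0.4999 -0.0298  0.1573] [ -0.2  -2.  -11.5]
0.08 [ 0.4998 -0.0308  0.1496] [-0.1 -1.  -7.7]
0.05 [ 0.4997 -0.0313  0.1437] [-0.1 -0.5 -5.8]
0.03 [ 0.4997 -0.0315  0.1398] [-0.  -0.3 -3.9]
0 [ 0.4997 -0.0318  0.134 ] [-0.  -0.2 -5.8]
```

View pics/side4.png

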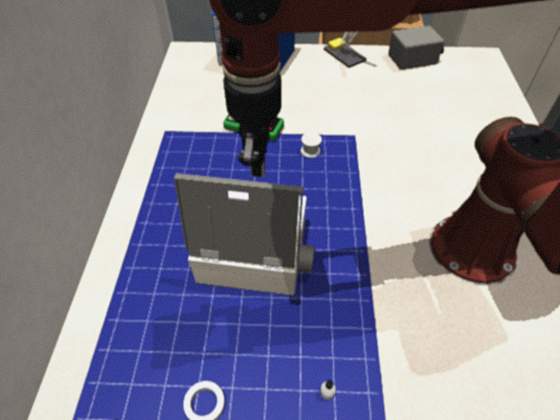

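The side view shows the closed fingers (tips at about (258,172)) on the outer side of the cover, above it. Next I descend behind it.

Call:
step_arm --commands '[0,5,-10,0,0,0,-20,0,0,0,-20,0,0,0,-20,0,0,0,-20,0,0,0,-20,0,0,0,-15,0,0,0,-5,0,0,0,0,0,0,0,0,0]'

```text
clock: 11.75
tcp_pos: [0.523, 0.1753, 0.3234]
tcp_rot: [0.47, -0.527, 0.528, -0.471]
ft_force: [0.4, -0.1, -0.4]
grip_width: 0.0004
```

Call:
step_arm --commands '[-1,-6,0,0,-1,-6,0,0,-1,-6,0,0,-1,-6,0,0,0,-5,0,0,0,-5,0,0,0,-5,0,0,0,-4,0,0,0,-4,0,0,0,-4,0,0]'

```text
clock: 13.0
tcp_pos: [0.5184, 0.1239, 0.3223]
tcp_rot: [-0.471, 0.528, -0.528, 0.471]
ft_force: [0.3, -0.4, -0.1]
grip_width: 0.0003
```

Call:
step_arm --commands '[-1,-9,-2,0,-1,-9,-3,0,-1,-9,-3,0,-1,-9,-3,0,-1,-9,-4,0,-1,-9,-4,0,-1,-8,-5,0,-1,-8,-5,0,-1,-8,-6,0,-1,-8,-6,0]'

```text
clock: 14.25
tcp_pos: [0.5083, 0.0376, 0.2808]
tcp_rot: [0.471, -0.528, 0.528, -0.471]
ft_force: [0.9, 1.2, 1.3]
grip_width: -0.0001
```

```bash
python3 - <<'E'
from h import *
s=arm.read_state();print(s["tcp_pos"],s["joints"].round(2),s["ft_force"].round(2))
c=cams.camera("side");cv2.imwrite(f"pics/s5.png",c["color"])
c=cams.camera("top");cv2.imwrite(f"pics/t5.png",c["color"])
E
```

```text
[0.50831694 0.03756311 0.28079707] [-0.06 -0.06  1.85 -0.    1.35  1.62] [0.86 1.22 1.28]
```

View pics/s5.png

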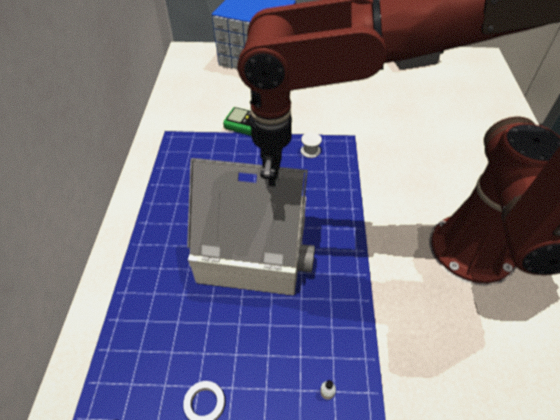

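The cover follows the fingers, with contact beside the slot at about (268,178), so I carry on along the arc.

Call:
step_arm --commands '[-1,-7,-7,0,-1,-7,-7,0,-1,-7,-7,0,-1,-6,-8,0,-1,-6,-8,0,0,-6,-8,0,0,-5,-8,0,0,-5,-8,0,0,-4,-9,0,-1,-4,-9,0]'

```text
clock: 15.6
tcp_pos: [0.5028, -0.0192, 0.2018]
tcp_rot: [0.47, -0.527, 0.528, -0.471]
ft_force: [1.0, -0.0, 1.1]
grip_width: 0.0001
```

Call:
step_arm --commands '[0,-3,-7,0,0,-3,-6,0,0,-2,-6,0,0,-2,-5,0,0,-1,-5,0,0,-1,-5,0,0,-1,-4,0,0,0,0,0,0,0,0,0,0,0,0,0]'

```text
clock: 16.85
tcp_pos: [0.5026, -0.0318, 0.1645]
tcp_rot: [0.471, -0.528, 0.528, -0.471]
ft_force: [0.4, 0.2, 0.4]
grip_width: 0.0001
```

```bash
python3 - <<'E'
from h import *
s=arm.read_state();print(s["tcp_pos"],s["joints"].round(2),s["ft_force"].round(2))
c=cams.camera("side");im=c["color"];cv2.imwrite(f"pics/s6.png",cv2.resize(im[130:310,170:350],None,fx=3.3,fy=3.3,interpolation=cv2.INTER_CUBIC))
E
```

```text
[ 0.50257941 -0.03183661  0.16448259] [-0.2   0.05  1.97  0.    1.12  1.48] [0.4  0.17 0.39]
```

View pics/s6.png

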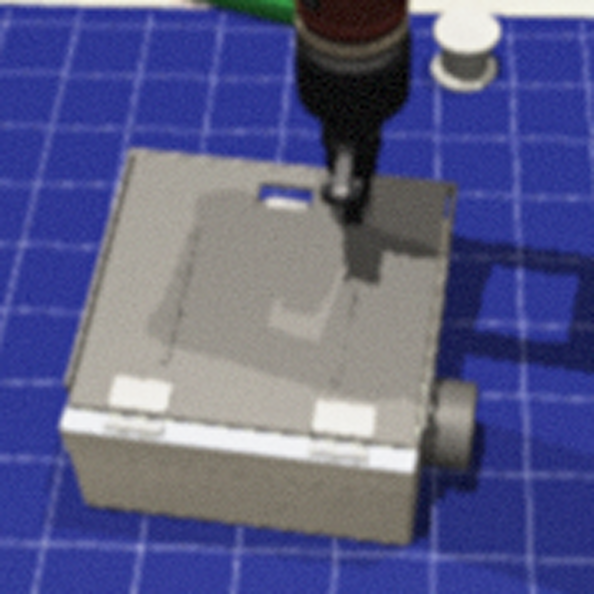

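Call:
step_arm --commands '[0,-1,-2,0,0,0,-2,0,0,-1,-2,0,0,0,-2,0,0,0,-2,0,0,0,-2,0,0,0,-2,0,0,0,-1,0,0,0,0,0,0,0,0,0]'

```text
clock: 18.15
tcp_pos: [0.5023, -0.0338, 0.1492]
tcp_rot: [-0.471, 0.528, -0.528, 0.471]
ft_force: [-0.0, 0.0, -0.4]
grip_width: 0.0
```

```bash
python3 - <<'E'
from h import *
s=arm.read_state();print(s["tcp_pos"],s["joints"].round(2),s["ft_force"].round(2))
c=cams.camera("side");im=c["color"];cv2.imwrite(f"pics/s7.png",cv2.resize(im[150:250,210:330],None,fx=6,fy=6,interpolation=cv2.INTER_CUBIC))
E
```

```text
[ 0.50230718 -0.0337571   0.14919299] [-0.21  0.07  1.98  0.    1.09  1.48] [-0.02  0.04 -0.35]
```

View pics/s7.png

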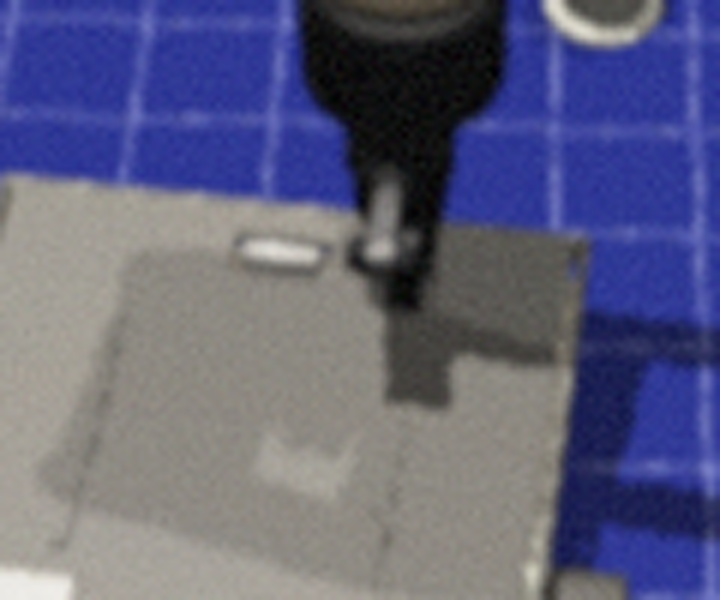

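The wing shows inside the slot (281,252 in the crop), lined up. I continue slowly.

Call:
step_arm --commands '[0,0,-1,0,0,0,-1,0,0,0,-1,0,0,0,-1,0,0,0,-1,0,0,0,-1,0,0,0,-1,0,0,0,-1,0,0,0,0,0,0,0,0,0]'

```text
clock: 19.45
tcp_pos: [0.5023, -0.0337, 0.1412]
tcp_rot: [-0.471, 0.528, -0.528, 0.471]
ft_force: [-0.3, 0.5, -0.5]
grip_width: -0.0002
```

Call:
step_arm --commands '[0,0,-0.5,0,0,0,-0.5,0,0,0,-0.5,0,0,0,-0.5,0,0,0,0,0,0,0,0,0,0,0,0,0,0,0,0,0,0,0,0,0,0,0,0,0]'

```text
clock: 20.7
tcp_pos: [0.5024, -0.0339, 0.1396]
tcp_rot: [-0.471, 0.528, -0.528, 0.471]
ft_force: [-2.1, 1.1, 3.8]
grip_width: -0.0006
```

Call:
step_arm --commands '[0,0,-0.5,0,0,0,-0.5,0,0,0,-0.5,0,0,0,-0.5,0,0,0,0,0,0,0,0,0,0,0,0,0,0,0,0,0,0,0,0,0,0,0,0,0]'

```text
clock: 21.95
tcp_pos: [0.5023, -0.034, 0.1378]
tcp_rot: [-0.471, 0.528, -0.528, 0.471]
ft_force: [-3.2, 1.6, 6.0]
grip_width: 0.0004
```

Call:
step_arm --commands '[0,0,-0.5,0,0,0,-0.5,0,0,0,-0.5,0,0,0,-0.5,0,0,0,0,0,0,0,0,0,0,0,0,0,0,0,0,0,0,0,0,0,0,0,0,0]'

```text
clock: 23.2
tcp_pos: [0.5024, -0.034, 0.1362]
tcp_rot: [-0.471, 0.528, -0.528, 0.47]
ft_force: [-4.4, 0.2, 7.8]
grip_width: 0.0005
```

Call:
step_arm --commands '[0,0,-0.5,0,0,0,-0.5,0,0,0,-0.5,0,0,0,0,0,0,0,0,0,0,0,0,0,0,0,0,0,0,0,0,0,0,0,0,0,0,0,0,0]'

```text
clock: 24.45
tcp_pos: [0.5024, -0.0341, 0.1349]
tcp_rot: [-0.471, 0.528, -0.528, 0.47]
ft_force: [-5.2, 0.4, 9.6]
grip_width: 0.0001
```

Call:
step_arm --commands '[0,0,-0.5,0,0,0,-0.5,0,0,0,0,0,0,0,0,0,0,0,0,0,0,0,0,0,0,0,0,0,0,0,0,0,0,0,0,0,0,0,0,0]'

```text
clock: 25.7
tcp_pos: [0.5024, -0.0341, 0.1341]
tcp_rot: [-0.471, 0.528, -0.528, 0.47]
ft_force: [-5.3, 0.4, 9.8]
grip_width: -0.0
```

Call:
step_arm --commands '[0,0,-0.5,0,0,0,-0.5,0,0,0,0,0,0,0,0,0,0,0,0,0,0,0,0,0,0,0,0,0,0,0,0,0,0,0,0,0,0,0,0,0]'

```text
clock: 26.95
tcp_pos: [0.5025, -0.0341, 0.1339]
tcp_rot: [-0.471, 0.528, -0.528, 0.47]
ft_force: [-6.6, 0.1, 14.9]
grip_width: -0.0003
```

Call:
step_arm --commands '[0,0,-0.5,0,0,0,0,0,0,0,0,0,0,0,0,0,0,0,0,0,0,0,0,0,0,0,0,0,0,0,0,0,0,0,0,0,0,0,0,0]'

```text
clock: 28.2
tcp_pos: [0.5024, -0.0341, 0.1339]
tcp_rot: [-0.471, 0.528, -0.527, 0.47]
ft_force: [-8.1, 1.2, 17.1]
grip_width: -0.0002
```

The height has stopped at 0.1339 m, where my model puts the rigid stop, while the force keeps rising. One small step will confirm it, then I'll look.

Call:
step_arm --commands '[0,0,-0.4,0,0,0,0,0,0,0,0,0,0,0,0,0,0,0,0,0,0,0,0,0,0,0,0,0,0,0,0,0,0,0,0,0,0,0,0,0]'

```text
clock: 29.45
tcp_pos: [0.5025, -0.0341, 0.1339]
tcp_rot: [-0.471, 0.528, -0.527, 0.47]
ft_force: [-9.5, 0.6, 20.2]
grip_width: 0.0
```

```bash
python3 - <<'E'
from h import *
c=cams.camera("side");im=c["color"];cv2.imwrite(f"pics/s8.png",cv2.resize(im[150:250,210:330],None,fx=6,fy=6,interpolation=cv2.INTER_CUBIC));cv2.imwrite("pics/s8f.png",im)
# seam check: free edge corners of the cover at home height
for uv in((0,0),): pass
s=arm.read_state();print(s["tcp_pos"],s["ft_force"].round(2),s["ft_torque"].round(2))
ux=np.array([-.994,.1097]);uy=np.array([-.1097,-.994]);H=np.array([.5744,.1441])
for th in(0,.012,.04):
  for x in(-.118,.118):
    S=.219*np.cos(th)-.005*np.sin(th);z=.11+.219*np.sin(th)+.005
    p=proj(c,np.r_[H+S*uy+x*ux,z]);print(th,x,((p-[210,150])*6).round(0))
E
```

```text
[ 0.50248812 -0.03407789  0.13386253] [-9.25  2.01 19.62] [0.12 1.58 0.  ]
0 -0.118 [ 15. 218.]
0 0.118 [570. 279.]
0.012 -0.118 [ 15. 214.]
0.012 0.118 [571. 275.]
0.04 -0.118 [ 13. 205.]
0.04 0.118 [571. 265.]
```

View pics/s8.png

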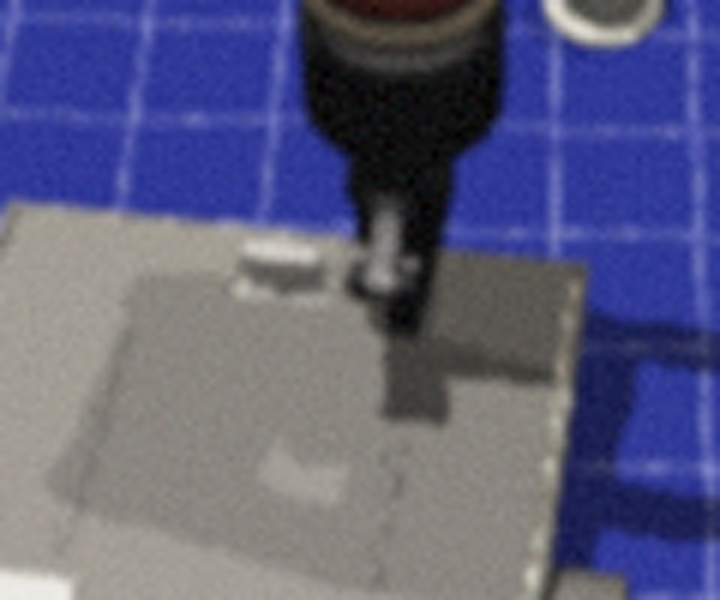

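View pics/s8f.png

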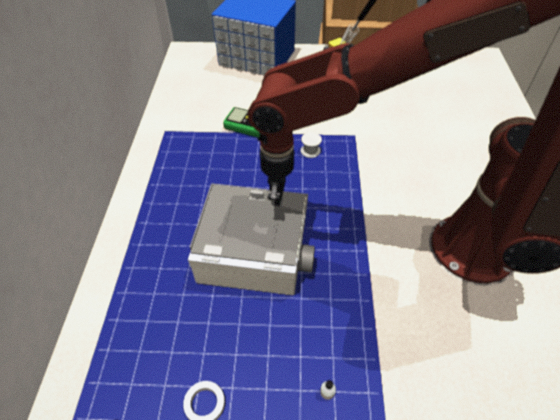

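```bash
python3 - <<'E'
from station import arm
print(arm.sign_off()); s=arm.read_state(); print(s["clock"],s["tcp_pos"],s["ft_force"])
E
```

```text
the job is handed in; nothing more can be done
None
the job is handed in; nothing more can be done
```

I turned the wing about 38° clockwise until it was in line with the slot. I then closed the cover over it with the closed fingers, pressed it down against the foam seal, and handed the job in at about 29.5 s with the fingers still holding it.

**Last checks**
- **Fully home:** the foam began to resist about 6 mm above the end of travel, and the fingers then stopped at z = 0.1339 m (my model gave 0.134 m). From there the force rose from about 10 to 20 N with no further travel, so I take it to be on the rigid stop.
- **Push:** about 20 N down plus about 9 N sideways, roughly 22 N in all. That is within the 4 to 35 N limits.
- **Wing:** the side picture shows it standing up through the slot, in line with it.
- **Bystanders:** none of the four appeared to have moved in the pictures.

**One disagreement:** in the side picture the cover's free-edge corners were about 2 pixels from where I predicted them for a fully closed cover, both along and across the image. On height alone that could mean the cover was slightly open, by about 0.04 rad. I put it down to calibration and hinge-position error, because the height stopped changing while the force rose.

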